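# Wind the jar lift level and stow its crank

### The arm

A 7-joint arm with a two-finger parallel gripper is mounted at the origin on the work surface. World frame = base frame: x ahead of the robot, y to its left, z up, the work surface at z = 0. Lengths are in m, angles in rad, forces in N, time in s.
With the tool pointing down it reaches from about 0.425 to 0.825 m from the base axis. Payload 3.6 kg.
Tool frame: the origin (TCP) lies on the centre line of the jaws, within the pads' length; the fingertips stand 19 mm ahead of it and the grasp point (between the pads) is the TCP; z points along the fingers, y is the line along which they close (so a half turn about z gives the same grasp; the last joint's range is limited). The gripper opens to 85 mm and grips with 20 to 120 N. Pads are 22 mm wide; open, the fingers measure 114 mm over their backs; the gripper's body (76 mm by 85 mm) begins 54 mm behind the grasp point. The pads swing forward as they close: fully open they stand 13 mm farther back than shut.
Start: joints at [-1.365, 0.615, -0.013, 1.423, 0.008, 1.103, -0.04], TCP at [0.149, 0.633, 0.25] pointing down, gripper open.
Joint ranges: [-3.12, 3.12], [-0.3, 2.06], [-1.34, 1.32], [0.26, 2.42], [-1.36, 4.5], [0.01, 1.98], [-2.84, 2.84]. Speed limits (rad/s): [2.79, 2.79, 3.14, 3.14, 3.14, 3.14, 3.14].

### API

Orientations are given as a rotation vector (axis times angle).
In Python, from bench import bot, cams, hand_in gives the robot as it stands. The module is installed in compiled form; this text tells all that it offers.
- The arm moves only by the tool apply_moves, never from a script. Its argument "commands" is one flat list of numbers, 7 for each row, row after row: the shift along the world's x, y, z in mm, then the turn, a rotation vector about the world's x, y, z in rad, then the opening, from 0 (shut) to 1 (fully open). In form: [tx, ty, tz, wx, wy, wz, claw, tx, ty, tz, wx, wy, wz, claw, ...]. A call has 1 to 20 rows; each row shifts and turns the commanded pose from where the row before left it; what a row does not reach is not made up. A row lasts 1/8 s, in which the tool goes at most 62.5 mm and 10.7 degrees, less where a joint would pass 70% of its speed; a pose out of reach is approached as far as the arm can. A call is refused whole if a number of a shift passes 62.5 or a number of a turn 0.188, either way. A call with a gripper value outside its range is refused whole. The fingers move at their own pace and stop on an object; "grip_force" is the grip in N (left out, the last holds). Time passes only in rows, so rows that do not move let the fingers close. It gives the time, the measured TCP pose, the force, the opening and the grip force at its end, in the units of the state.
- bot.get_state(): the state, without advancing time (a new reading comes with each control period).
- cams.snapshot(name): name is "scene" or "top" or "wrist"; returns the picture (384x512x3 uint8, red, green, blue); there is no depth.
- cams.calibration(name): a dict with "K" (3x3 intrinsics, pixels), "extrinsics" (4x4, takes a point from camera to world coordinates). Camera axes: x right, y down, z forward; pixel columns grow to the right and rows downward; lengths in m; the calibration is good to about 2 mm. A picture is of the moment at which its call begins: read the wrist's pose just before it. calibration takes no time and is no camera call; for the wrist camera it gives the pose at the moment of the call.
- hand_in(): hands the job in; it is judged then, once.
The state is a dict: "time": time; "joint_positions": joint angles; "qd": joint speeds; "tau": joint torques, N m; "position": TCP position; "tool_rot": TCP orientation; "contact_force": force on the tool from outside, world axes, zero at the start; "torque": the same for the moment, N m; "width": finger opening in m; "finger_force": force on a finger pad.
Only numpy, scipy, OpenCV 4.12 (cv2) and the standard library are available. Lean on these libraries where they do the work, as an engineer would, in place of code of your own. Each camera call takes 0.05 s, during which the arm holds its last target. There are 200 camera calls.

### The job

Pick up the loose crank from the counter, fit it fully home on the square shaft on top of the jar lift's column and wind the lift's platform up until it is level with the fixed landing shelf beside it. Then take the crank off and lay it flat, knob upwards, inside the shallow wooden tray. Do not push on the platform itself, keep the jar standing on it, and leave everything else on the counter where it is.

Things in the scene. Friction and masses are not known exactly. Their poses are not given: they have to be found in the camera images.
- crank: Loose steel crank, about 0.25 kg, lying flat. Hub block 36 x 36 mm, 34 mm high, with a square 16.4 mm hole right through it along z, parallel to the block's sides. A flat arm 18 mm wide and 8 mm thick, underside flush with the hub's, runs along +x and ends 98 mm from the hub's axis; a wooden knob stands on it. Origin: on the hub's axis at its underside; z up, to the knob's side.
- crank_knob_top (a point): Centre of the top of the crank's knob: 85 mm along the crank's x, 62 mm above its underside. The knob is a wooden cylinder, 24 mm diameter, from 11 to 62 mm above the underside, and spins freely on its own axis, so it can be held while the crank goes round.
- shaft_foot (a point): Foot of the upright square steel shaft on top of the lift's column, on its axis, 116 mm above the counter: the crank's underside rests here when fully home. The shaft is 14 mm square, sides parallel to this frame's x and y (they turn with it), and rises 36 mm above this point; its last 7 mm taper to 8.4 mm. The crank fits in any of four quarter turns.
- shaft (a joint): Turn of the shaft, rad, 0 at the start, growing clockwise seen from above. Clockwise raises the platform, 36 mm per full turn (at most 55 mm), against light friction of 0.08 N m; it stays where it is left.
- lift: The fixed lift. Origin on the counter under the shaft's axis. Its column is a white housing 90 x 90 mm, 110 mm high, with a 40 mm wide, 6 mm high collar under the shaft. The platform lies on its +x side, the landing shelf beside the platform on the +y side; a base plate 10 to 12 mm thick lies under it all.
- platform_edge (a point): On the top face of the lift's pale wooden platform (150 x 150 mm, 10 mm thick, centred 185 mm from the shaft along the lift's x), in the middle of its edge next to the landing shelf. At the start it is 50 mm above the counter.
- shelf_edge (a point): On the top face of the fixed pale wooden landing shelf (150 mm along the lift's x, 140 mm along its y, 10 mm thick, on four posts), in the middle of its edge next to the platform, 10 mm from the platform's edge. It starts 20 to 44 mm higher than the platform.
- jar_lift: Loose lidded glass jar standing on the lift's platform, 72 mm diameter, 90 mm high, about 0.4 kg; origin at the centre of its underside.
- tray: Fixed shallow wooden tray on the counter, 150 mm along its x, 220 mm along its y, 16 mm high, walls and floor 5 mm thick. Origin: centre of its underside.
- jar_shelf: Loose lidded glass jar standing on the landing shelf, 72 mm diameter, 90 mm high; origin at the centre of its underside. Bystander.
- jar_tall: Loose glass jar, 90 mm diameter, 170 mm high; origin at the centre of its underside. Bystander.
- jar_small: Loose glass jar, 52 mm diameter, 75 mm high; origin at the centre of its underside. Bystander.
- tin: Loose tin, 74 mm diameter, 105 mm high; origin at the centre of its underside. Bystander.
- bowl: Loose white bowl, 130 mm across, 55 mm high; origin at the centre of its underside. Bystander.
- spoon: Loose wooden spoon, 180 mm long along its x, lying on the counter between robot and lift. Bystander.
- platform: The lift's platform itself, a moving part of the lift; its origin lies at the lift's origin plus its rise above the start position (z = rise).
Things that resemble listed ones, but are neither listed nor needed, are in the scene too. What is shaped like the crank but purple is not meant.

How it is judged:
On the way, in this order (a step that is already met when the one before it is completed fails the run):
1. the crank is fully home on the square shaft (within 4 mm of its seat, 3 mm of the axis, upright) (horizontal distance between crank and shaft_foot below 0.003 m and z of crank in the frame of shaft_foot between -0.003 and 0.004 m and angle between crank's own z axis and vertical below 0.09 rad), for 0.2 s.
2. with the crank on the shaft, the platform has come level with the landing shelf (within 4 mm) (horizontal distance between crank and shaft_foot below 0.008 m and z of crank in the frame of shaft_foot below 0.015 m and z of platform_edge in the frame of shelf_edge between -0.004 and 0.004 m), for 0.3 s.
At the end, for the whole second after the job is handed in: The platform is level with the landing shelf within 4 mm, its jar stands upright on it, and the crank lies flat and at rest on the tray's floor, inside its walls, knob upwards (z of platform_edge in the frame of shelf_edge between -0.004 and 0.004 m and angle between jar_lift's own z axis and vertical below 0.1 rad and z of jar_lift in the frame of platform_edge between -0.004 and 0.006 m and x of jar_lift in the frame of platform_edge between -0.075 and 0.075 m and y of jar_lift in the frame of platform_edge between -0.15 and 0 m and x of crank in the frame of tray between -0.075 and 0.075 m and y of crank in the frame of tray between -0.11 and 0.11 m and x of crank_knob_top in the frame of tray between -0.075 and 0.075 m and y of crank_knob_top in the frame of tray between -0.11 and 0.11 m and z of crank in the frame of tray between 0 and 0.009 m and angle between crank's own z axis and vertical below 0.07 rad and z of crank_knob_top in the frame of tray between 0.055 and 0.075 m and linear speed of each of crank, jar_lift below 0.02 m/s); the robot touches nothing.
It fails at once if the robot pushes on the platform itself (more than 3 N) (contact force between any of the arm, the fingers and platform above 3 N).
It fails at once if the jar on the platform is tipped by more than 0.3 rad (angle between jar_lift's own z axis and vertical above 0.3 rad).
It fails at once if a bystander is moved by more than 30 mm (distance of any of jar_shelf, jar_tall, jar_small, tin, bowl, spoon from where it was at the start of the episode above 0.03 m).
It also fails if it takes over 72 s, if anything falls off the work surface, if the arm or the gripper's body presses on something with over 40 N, if the wrist force passes 120 N, or if a joint passes its speed limit or range.

## Working session

There is one attempt and no reset: what is moved stays moved. The work goes in short steps, Python scripts to look and compute and a tool call to move; the robot and the scene stay as the last step left them, time stands still between calls to the robot, and variables do not carry over. Pictures are saved under pics/ and viewed, at most 10 in all, crops included, and the job is handed in when it is done.

Besides the shell and the picture viewer there is one more tool, called after "Call:" as name(argument=value, ...) on one line, values as JSON. apply_moves: Moves the arm, as the interface text tells. Its arguments: {"type":"object","properties":{"commands":{"type":"array"},"grip_force":{"type":"number"}},"required":["commands"]}

```bash
mkdir -p pics
python3 - <<'E'
from bench import bot,cams
import cv2,numpy as np
s=bot.get_state();print(s['time'],s['position'],s['tool_rot'],s['width'])
ims=[]
for n in ("scene","top"):
    im=cams.snapshot(n);cv2.imwrite(f'pics/{n}0.png',im[:,:,::-1]);c=cams.calibration(n)
    print(n,np.round(c['K'],1).tolist(),np.round(c['extrinsics'],3).tolist())
    cv2.imwrite(f'pics/{n}0b.png',cv2.resize(im[:,:,::-1],(800,600),interpolation=cv2.INTER_CUBIC))
E
```

```text
0.0 [0.14911533 0.63192377 0.24912501] [-0.36305112 -3.12024071  0.00404437] 0.08536337912600016
scene [[487.0, 0.0, 267.4], [0.0, 487.0, 187.2], [0.0, 0.0, 1.0]] [[-0.198, 0.75, -0.631, 1.414], [0.98, 0.143, -0.137, 0.263], [-0.012, -0.646, -0.763, 1.145], [0.0, 0.0, 0.0, 1.0]]
top [[378.7, 0.0, 250.7], [0.0, 378.7, 190.6], [0.0, 0.0, 1.0]] [[-0.011, -0.996, 0.091, 0.399], [-1.0, 0.009, -0.024, 0.067], [0.023, -0.091, -0.996, 1.336], [0.0, 0.0, 0.0, 1.0]]
```

View pics/scene0b.png

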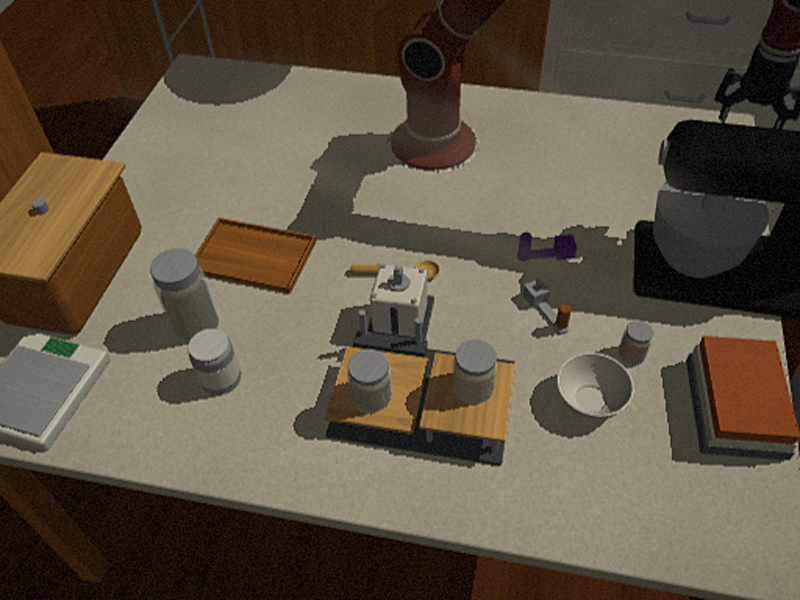

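View pics/top0b.png

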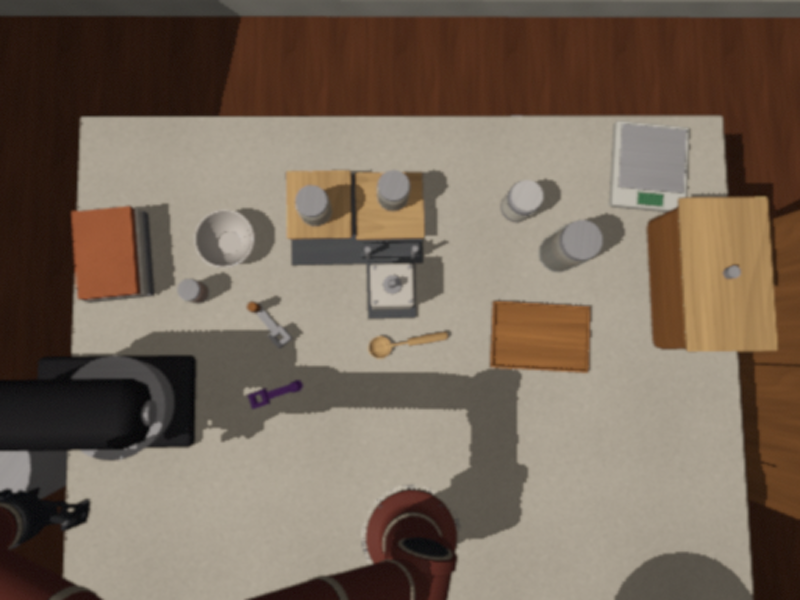

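Candidates for the crank: the grey steel one with the wooden knob, at scene (545,305) and top (268,325) in the enlarged pictures, and the purple lookalike at scene (548,247) and top (275,393). The steel one is meant. The other brown and grey things are the spoon at top (410,343) and the small jar at (192,290). I'll take a close crop and rough positions next.

```bash
cat > h.py <<'E'
import numpy as np,cv2
from bench import bot,cams
def ray(c,uv):
    K,E=np.array(c['K']),np.array(c['extrinsics'])
    d=E[:3,:3]@np.linalg.solve(K,[uv[0],uv[1],1.]);return E[:3,3],d
def onz(c,uv,z):
    o,d=ray(c,uv);return o+d*(z-o[2])/d[2]
def two(c1,u1,c2,u2):
    o1,d1=ray(c1,u1);o2,d2=ray(c2,u2);d1/=np.linalg.norm(d1);d2/=np.linalg.norm(d2)
    A=np.stack([d1,-d2],1);t=np.linalg.lstsq(A,o2-o1,rcond=None)[0]
    p,q=o1+t[0]*d1,o2+t[1]*d2;return (p+q)/2,np.linalg.norm(p-q)
def proj(c,p):
    E=np.linalg.inv(np.array(c['extrinsics']));q=E[:3,:3]@np.asarray(p)+E[:3,3];q=np.array(c['K'])@q;return q[:2]/q[2]
E
python3 - <<'E'
from h import *
f=1.5625
T,S,W=[cams.calibration(n) for n in('top','scene','wrist')]
P=lambda c,u,v,z:onz(c,((u+.5)/f-.5,(v+.5)/f-.5),z).round(4)
print('hub',P(T,281,338,.034),P(S,537,288,.034),'knob',P(T,253,307,.062),P(S,565,308,.062))
print('shaft top',P(T,393,282,.152),P(S,398,268,.152))
print('lift top corners',[P(T,u,v,.11)[:2].tolist() for u,v in((370,263),(414,263),(414,306),(370,306))])
print('tray',[P(T,u,v,.016)[:2].tolist() for u,v in((493,301),(590,306),(588,370),(491,363))])
s=bot.get_state()
from scipy.spatial.transform import Rotation as R
Rt=R.from_rotvec(s['tool_rot']).as_matrix();E=np.array(W['extrinsics'])
print('wrist cam in tool',(Rt.T@(E[:3,3]-s['position'])).round(3),(Rt.T@E[:3,:3]).round(3).tolist(),W['K'].__class__,np.round(W['K'],1).tolist())
a=cv2.imread('pics/scene0.png');b=cv2.imread('pics/top0.png')
L=cv2.resize(a[165:225,320:400],(400,300),interpolation=3);M=cv2.resize(b[185:260,150:250],(400,300),interpolation=3)
N=cv2.resize(a[155:305,190:390][:150,:200],(400,300),interpolation=3);O=cv2.resize(b[105:210,175:315],(400,300),interpolation=3)
cv2.imwrite('pics/crop1.png',np.vstack([np.hstack([L,M]),np.hstack([N,O])]))
E
```

```text
hub [0.4323 0.2795 0.034 ] [0.4403 0.2853 0.034 ] knob [0.4987 0.3352 0.062 ] [0.5034 0.3396 0.062 ]
shaft top [0.5395 0.0362 0.152 ] [0.543  0.0387 0.152 ]
lift top corners [[0.5849, 0.0827], [0.5842, -0.0093], [0.4939, -0.008], [0.4947, 0.0834]]
tray [[0.5107, -0.1916], [0.4974, -0.4109], [0.3542, -0.4004], [0.3723, -0.1835]]
wrist cam in tool [ 0.068  0.    -0.124] [[0.0, -0.965, -0.262], [1.0, 0.0, -0.001], [0.001, -0.262, 0.965]] <class 'numpy.ndarray'> [[291.9, 0.0, 260.3], [0.0, 291.9, 185.8], [0.0, 0.0, 1.0]]
```

View pics/crop1.png

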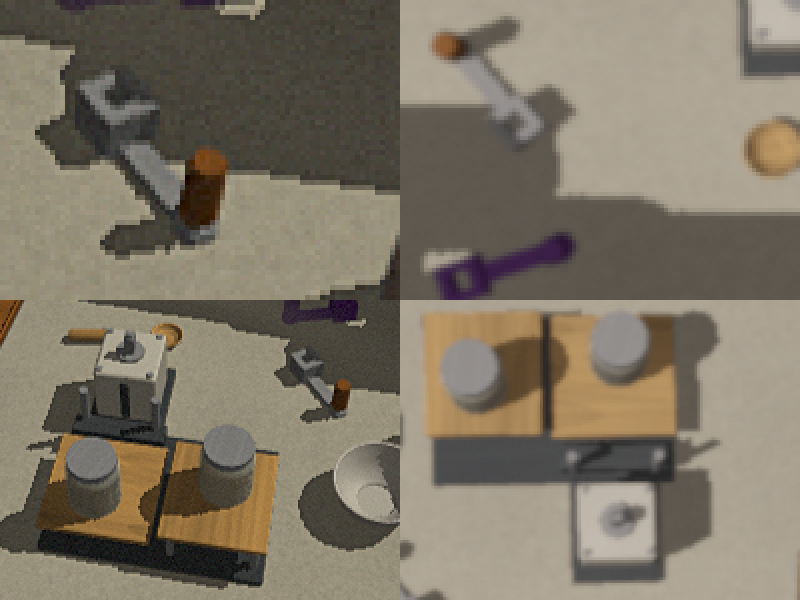

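The chosen one is steel with a brown knob (crop upper left, hub at about (115,110), knob at (205,185)). Its hub-to-knob distance comes out at 84 mm, against 85 mm given. Next I move above it, over the mixer, to look with the wrist camera.

Call:
apply_moves(commands=[0,-20,50,0,0,0,1,0,-20,50,0,0,0,1,0,-45,40,0,0,0,1,0,-45,40,0,0,0,1,10,-45,20,0,0,0,1,49,-26,0,0,0,0.155,1,49,-26,0,0,0,0.155,1,49,-26,0,0,0,0.155,1,49,-26,0,0,0,0.155,1,49,-26,0,0,0,0.155,1,49,-26,0,0,0,0.155,1,0,0,-60,0,0,0,1,0,0,-60,0,0,0,1,0,0,-60,0,0,0,1,0,0,-60,0,0,0,1,0,0,0,0,0,0,1], grip_force=60)

```text
time: 2.1
position: [0.4502, 0.2996, 0.2061]
tool_rot: [1.071, -2.941, 0.005]
contact_force: [0.9, -0.5, 1.0]
width: 0.0853
finger_force: 0.0
```

Run:
```python
from h import *
s=bot.get_state();print(s['time'],s['position'],s['tool_rot'],s['joint_positions'])
c=cams.calibration('wrist');im=cams.snapshot('wrist')
np.save('w1.npy',np.array([c['K'],c['extrinsics']],dtype=object),allow_pickle=True)
cv2.imwrite('pics/w1.png',im[:,:,::-1])
```

```text
2.1 [0.45020291 0.2995568  0.20606445] [ 1.07071521 -2.94086166  0.00514899] [-0.65820826  0.50056313  0.04601982  1.79120752 -0.02903846  0.86280279
  1.67045682]
```

View pics/w1.png

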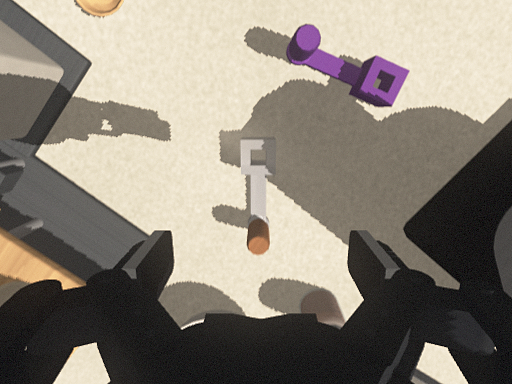

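The wrist picture shows the steel crank: hub at (258,155), knob at (258,238). The purple decoy is at (355,70), and the mixer's base corner is at (405,230).

Run:
```python
from h import *
im=cv2.imread('pics/w1.png');c=cams.calibration('wrist')
hsv=cv2.cvtColor(im,cv2.COLOR_BGR2HSV)
print(hsv[145,225:290:5].tolist());print(hsv[157,225:290:3].tolist())
m=((hsv[...,1]<22)&(hsv[...,2]>70)).astype(np.uint8);m[:,:200]=0;m[:,310:]=0;m[:120]=0;m[225:]=0
m=cv2.morphologyEx(m,cv2.MORPH_OPEN,np.ones((2,2)))
n,l,st,ce=cv2.connectedComponentsWithStats(m);i=1+st[1:,4].argmax();print(st[i],ce[i])
hub=(l==i)[:, :];ys,xs=np.where(hub);
for y in range(132,225,4):
    r=xs[ys==y]
    if len(r):print(y,r.min(),r.max(),end='; ')
k=cv2.inRange(hsv,(3,90,60),(18,255,255));k[:, :200]=0;k[:,300:]=0;k[:200]=0;k[280:]=0
ys,xs=np.where(k>0);print('\nknob',xs.min(),xs.max(),ys.min(),ys.max())
for y in range(ys.min(),ys.max()+1,3):
    r=xs[ys==y]
    if len(r):print(y,r.min(),r.max(),end='; ')
print('\nmixer',onz(c,(405,230),0.02))
big=cv2.resize(im[125:265,200:320],None,fx=4,fy=4,interpolation=3);cv2.imwrite('pics/w1c.png',big)
```

```text
[[17, 40, 148], [18, 41, 150], [18, 45, 153], [19, 34, 185], [13, 24, 204], [16, 26, 205], [19, 20, 204], [13, 24, 203], [16, 30, 128], [17, 33, 122], [16, 27, 123], [14, 43, 138], [20, 41, 132]]
[[16, 47, 140], [20, 42, 141], [21, 43, 142], [17, 42, 140], [19, 44, 140], [16, 34, 164], [14, 24, 211], [16, 21, 208], [15, 20, 209], [19, 41, 149], [16, 47, 140], [20, 42, 141], [21, 36, 143], [20, 37, 139], [19, 31, 131], [20, 30, 128], [20, 31, 124], [22, 41, 136], [19, 43, 132], [20, 40, 129], [19, 47, 136], [18, 41, 136]]
[242 160  28  63 734] [257.4346049  189.58310627]
160 242 243; 164 242 245; 168 242 262; 172 242 269; 176 252 266; 180 252 260; 184 252 265; 188 252 265; 192 252 265; 196 252 265; 200 252 265; 204 252 265; 208 252 265; 212 252 265; 216 252 262; 220 264 267; 
knob 247 269 219 254
219 258 258; 222 251 264; 225 249 267; 228 248 267; 231 248 268; 234 248 268; 237 247 268; 240 247 268; 243 247 269; 246 248 268; 249 249 267; 252 252 264; 
mixer [0.39788143 0.47542483 0.02      ]
```

View pics/w1c.png

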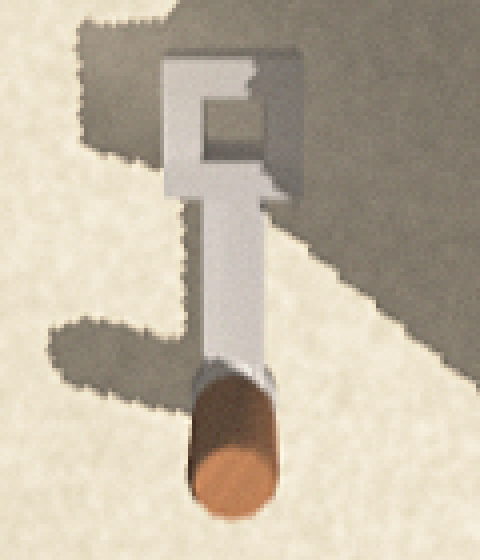

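Run:
```python
from h import *
c=cams.calibration('wrist')
q=[onz(c,p,.034)[:2] for p in((240.5,139.3),(275.5,139.3),(275.5,174.5),(241,174.2))]
print(np.round(q,4).tolist(),[round(np.linalg.norm(q[i]-q[i-1]),4) for i in range(4)])
h=np.mean(q,0);k=onz(c,(258.5,245.2),.062)[:2]
print(h,k,np.linalg.norm(k-h),np.degrees(np.arctan2(*(k-h)[::-1])),'top/side edges deg',np.degrees(np.arctan2(*(q[3]-q[0])[::-1])),np.degrees(np.arctan2(*(q[2]-q[1])[::-1])))
from scipy.spatial.transform import Rotation as R
s=bot.get_state();x=R.from_rotvec(s['tool_rot']).as_matrix()[:,0];print('toolx',np.degrees(np.arctan2(x[1],x[0])), s['position'])
```

```text
[[0.4376, 0.2636], [0.4147, 0.2909], [0.4425, 0.3149], [0.4656, 0.2869]] [np.float64(0.0364), np.float64(0.0357), np.float64(0.0367), np.float64(0.0363)]
[0.44011541 0.28909473] [0.50561408 0.34463798] 0.08587856432553777 40.29814187903396 top/side edges deg 39.83860652865315 40.782458934346636
toolx -139.99277824243367 [0.45261412 0.30114786 0.2093836 ]
```

Call:
apply_moves(commands=[-12.5,-12,-45,0,0,0,1,0,0,-50,0,0,0,1,0,0,-50,0,0,0,1,0,0,-25,0,0,0,1,0,0,-15,0,0,0,1,0,0,0,0,0,0,1,0,0,0,0,0,0,0,0,0,0,0,0,0,0,0,0,0,0,0,0,0,0,0,0,0,0,0,0,0,0,0,0,0,0,0,0,0,0,0,0,0,0], grip_force=60)

```text
time: 3.65
position: [0.4415, 0.2898, 0.0264]
tool_rot: [-1.074, 2.95, 0.0]
contact_force: [-0.4, -0.2, 5.4]
width: 0.0349
finger_force: 61.6
```

Call:
apply_moves(commands=[0,0,10,0,0,0,0,0,0,45,0,0,0,0,0,0,45,0,0,0,0,0,0,50,0,0,0,0,0,0,50,0,0,0,0,0,0,30,0,0,0,0,7.5,-26,0,0,0,-0.1745,0,7.5,-26,0,0,0,-0.1745,0,7.5,-26,0,0,0,-0.1745,0,7.5,-26,0,0,0,-0.1745,0,7.5,-26,0,0,0,-0.1745,0,7.5,-26,0,0,0,-0.1745,0,7.5,-26,0,0,0,-0.1745,0,7.5,-26,0,0,0,-0.1745,0,7.5,-26,0,0,0,-0.1745,0,7.5,-26,0,0,0,-0.1745,0,7.5,-26,0,0,0,-0.1745,0,7.5,-26,0,0,0,-0.1745,0,7.5,-26,0,0,0,-0.1745,0,0,0,0,0,0,0,0])

```text
time: 6.15
position: [0.5376, -0.0508, 0.2552]
tool_rot: [2.225, 2.217, -0.003]
contact_force: [-0.7, -0.5, -3.9]
width: 0.0351
finger_force: 60.9
```

Run:
```python
from h import *
from scipy.spatial.transform import Rotation as R
im=cams.snapshot('wrist');im=cams.snapshot('wrist')
c=cams.calibration('wrist');s=bot.get_state();M=R.from_rotvec(s['tool_rot']).as_matrix()
print(s['time'],s['position'],'toolx deg',np.degrees(np.arctan2(M[1,0],M[0,0])),'tilt',M[2,2],s['width'])
im=im[:,:,::-1];cv2.imwrite('pics/w2.png',im);cv2.imwrite('pics/w2b.png',cv2.resize(im,(800,600),interpolation=3))
print('pred shaft top',proj(c,(.541,.037,.152)))
```

```text
6.25 [ 0.53755736 -0.04746001  0.25489074] toolx deg 90.11396636462347 tilt -0.9999967801038974 0.035002880995727084
pred shaft top [267.2609669   81.42320791]
```

View pics/w2b.png

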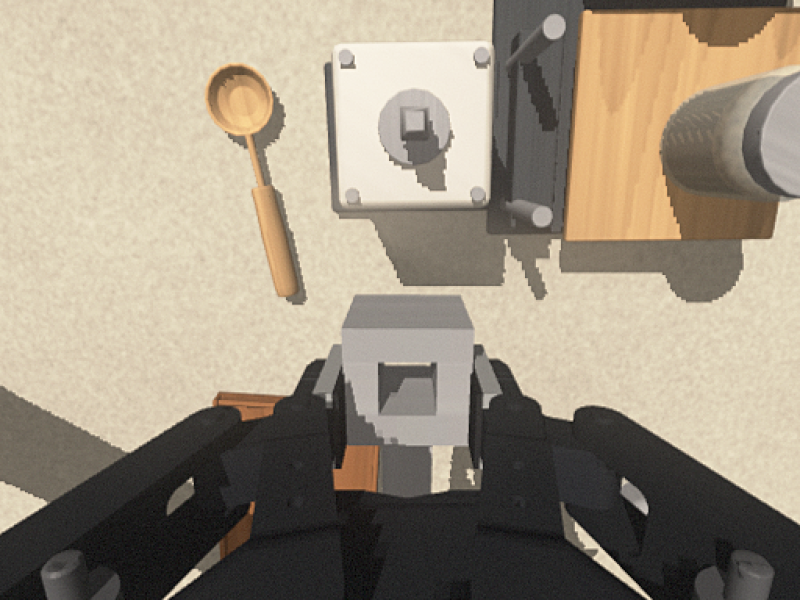

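Run:
```python
from h import *
im=cv2.imread('pics/w2.png');c=cams.calibration('wrist');f=1.5625
P=lambda u,v,z:onz(c,((u+.5)/f-.5,(v+.5)/f-.5),z)
g=cv2.cvtColor(im,cv2.COLOR_BGR2GRAY)
m=(g>185).astype(np.uint8);m[:,:200]=0;m[:,330:]=0;m[145:]=0
m=cv2.morphologyEx(m,cv2.MORPH_OPEN,np.ones((3,3)))
cs,_=cv2.findContours(m,cv2.RETR_EXTERNAL,cv2.CHAIN_APPROX_NONE);k=max(cs,key=cv2.contourArea)
r=cv2.minAreaRect(k);print('housing rect px',r,'->',onz(c,r[0],.11))
q=np.array([onz(c,p,.11)[:2] for p in cv2.boxPoints(r)]);print(q.round(4).tolist(),[np.linalg.norm(q[i]-q[i-1]).round(4) for i in range(4)],[np.degrees(np.arctan2(*(q[i]-q[i-1])[::-1])).round(1) for i in range(4)])
print('shaft tip',P(414,120,.152))
hz=bot.get_state()['position'][2]+.0095
q=np.array([P(u,v,hz)[:2] for u,v in((343,328),(472,328),(474,443.5),(345,445.5))]);print('hub',q.round(4).tolist(),q.mean(0),[np.linalg.norm(q[i]-q[i-1]).round(4) for i in range(4)],bot.get_state()['position'])
cv2.imwrite('pics/w2c.png',np.hstack([cv2.resize(im[60:100,240:295],(550,400),interpolation=3)]))
```

```text
housing rect px ((257.5, 72.0), (144.0, 115.0), 90.0) -> [0.5333902  0.04802411 0.11      ]
[[0.4866, 0.1029], [0.5802, 0.1031], [0.5862, -0.0139], [0.4805, -0.0141]] [np.float64(0.1171), np.float64(0.0937), np.float64(0.1171), np.float64(0.1057)] [np.float64(87.0), np.float64(0.1), np.float64(-87.1), np.float64(-179.9)]
shaft tip [0.53915777 0.04031482 0.152     ]
hub [[0.5191, -0.0224], [0.5535, -0.0223], [0.5554, -0.0573], [0.5185, -0.0581]] [ 0.53661868 -0.04002214] [np.float64(0.0357), np.float64(0.0343), np.float64(0.035), np.float64(0.0369)] [ 0.53755736 -0.04746001  0.25489074]
```

View pics/w2c.png

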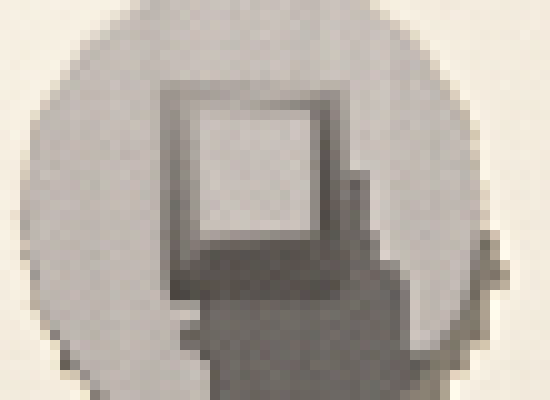

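Run:
```python
from h import *
from scipy.spatial.transform import Rotation as R
im=cv2.imread('pics/w2.png');c=cams.calibration('wrist');f=1.5625
g=cv2.cvtColor(im,cv2.COLOR_BGR2GRAY)
big=np.array([(343,328),(472,328),(474,444),(345,445),(379,362),(437,362),(437,415),(380,415),(352,296),(466,296)],float)
p0=((big+.5)/f-.5).astype(np.float32)
p=cv2.cornerSubPix(g,p0.reshape(-1,1,2).copy(),(3,3),(-1,-1),(3,50,.01)).reshape(-1,2)
print(np.c_[p0,p].round(1).tolist())
# model in tool-ish frame: X along tool x(+y world), crank frame: crank x = -tool x. image right = tool y
s=bot.get_state();M=R.from_rotvec(s['tool_rot']).as_matrix();t=s['position']
h,e,q=.018,.0082,.034
obj=lambda a,z:[(a,-a,z),(a,a,z),(-a,a,z),(-a,-a,z)]  # (toolx, tooly, up)
O=np.array(obj(h,q)+obj(e,q)+[(h,-h,0),(h,h,0)])
E=np.array(c['extrinsics'])
for name,pp,idx in(('raw',p0,range(10)),('sub',p,range(10)),('raw top',p0,range(8))):
    idx=list(idx);ok,rv,tv=cv2.solvePnP(O[idx]*[1,1,-1],pp[idx].astype(float),np.array(c['K']),None,flags=cv2.SOLVEPNP_SQPNP)
    A=E[:3,:3]@cv2.Rodrigues(rv)[0];o=E[:3,:3]@tv.ravel()+E[:3,3]
    rep=cv2.projectPoints(O[idx]*[1,1,-1],rv,tv,np.array(c['K']),None)[0].reshape(-1,2)-pp[idx]
    T=M.T@A;print(name,'in tool',(M.T@(o-t)).round(4),'tilt rv deg',np.degrees(R.from_matrix(T).as_rotvec()).round(1),'err',np.abs(rep).max().round(2))
```

```text
[[219.3000030517578, 209.6999969482422, 218.0, 209.39999389648438], [301.8999938964844, 209.6999969482422, 303.20001220703125, 209.89999389648438], [303.20001220703125, 284.0, 303.20001220703125, 284.0], [220.60000610351562, 284.6000061035156, 221.3000030517578, 284.79998779296875], [242.39999389648438, 231.5, 241.60000610351562, 231.39999389648438], [279.5, 231.5, 277.79998779296875, 231.0], [279.5, 265.3999938964844, 278.3999938964844, 265.5], [243.0, 265.3999938964844, 241.6999969482422, 264.6000061035156], [225.10000610351562, 189.3000030517578, 226.5, 188.39999389648438], [298.1000061035156, 189.3000030517578, 298.1000061035156, 189.3000030517578]]
raw in tool [ 0.0062 -0.0005  0.0255] tilt rv deg [-0.9 -1.  -0.7] err 2.72
sub in tool [ 0.0065 -0.0001  0.0253] tilt rv deg [-1.9 -0.8 -0.8] err 1.98
raw top in tool [ 0.0054 -0.0004  0.0269] tilt rv deg [-1.  -1.3 -0.8] err 1.91
```

Call:
apply_moves(commands=[1,27,0,0,0,0,0,1,27,0,0,0,0,0,0,27.4,0,0,0,0,0,0,0,-35,0,0,0,0,0,0,-35,0,0,0,0,0,0,0,0,0,0,0,0,0,-4,0,0,0,0,0,0,-4,0,0,0,0,0,0,-4,0,0,0,0,0,0,-4,0,0,0,0])

```text
time: 7.5
position: [0.5405, 0.033, 0.1695]
tool_rot: [2.221, 2.222, 0.001]
contact_force: [0.3, -1.3, -3.8]
width: 0.0352
finger_force: 61.1
```

Call:
apply_moves(commands=[0,0,-4,0,0,0,0,0,0,-4,0,0,0,0,0,0,-4,0,0,0,0,0,0,-4,0,0,0,0,0,0,-4,0,0,0,0,0,0,-4,0,0,0,0,0,0,0,0,0,0,0])

```text
time: 8.38
position: [0.5401, 0.033, 0.1449]
tool_rot: [-2.22, -2.222, 0.001]
contact_force: [0.3, -0.4, -2.9]
width: 0.0353
finger_force: 61.1
```

Call:
apply_moves(commands=[0,0,-2,0,0,0,0,0,0,-2,0,0,0,0,0,0,-1,0,0,0,0,0,0,0,0,0,0,0])

```text
time: 8.88
position: [0.5405, 0.0329, 0.1424]
tool_rot: [-2.221, -2.222, -0.003]
contact_force: [-3.8, 0.2, 11.2]
width: 0.0347
finger_force: 62.9
```

Call:
apply_moves(commands=[0,0,0,0,0,0,1,0,0,0,0,0,0,1,0,0,0,0,0,0,1,0,0,0,0,0,0,1,0,0,30,0,0,0,1,0,0,45,0,0,0,1,0,0,45,0,0,0,1,0,-26,0,0,0,0,1,0,-26,0,0,0,0,1,0,-26,0,0,0,0,1,0,0,0,0,0,0,1,0,0,0,0,0,0,1])

```text
time: 10.38
position: [0.5403, -0.0439, 0.26]
tool_rot: [-2.219, -2.222, -0.001]
contact_force: [-0.4, 0.0, -0.3]
width: 0.0854
finger_force: 0.0
```

Run:
```python
from h import *
c=cams.calibration('wrist');s=bot.get_state();im=cams.snapshot('wrist');c2=cams.calibration('wrist')
print(s['time'],s['position'],np.abs(c['extrinsics']-c2['extrinsics']).max())
cv2.imwrite('pics/w3.png',im[:,:,::-1])
np.savez('w3.npz',K=c['K'],extrinsics=c['extrinsics'])
a=cams.snapshot('scene')[:,:,::-1];b=cams.snapshot('top')[:,:,::-1];cv2.imwrite('pics/s3.png',a);cv2.imwrite('pics/t3.png',b)
# composite: wrist left(512x384), scene lift crop, 
L=cv2.resize(im[:,:,::-1],(400,300),interpolation=3)
S=cv2.resize(a[140:290,190:390],(400,300),interpolation=3)
big=cv2.resize(a[210:300,205:335],(433,300),interpolation=3)
T=cv2.resize(b[100:205,175:281],(303,300),interpolation=3)
cv2.imwrite('pics/c3.png',np.vstack([np.hstack([L,S]),np.hstack([big,T,np.zeros((300,64,3),np.uint8)])]))
```

```text
10.375 [ 0.54032326 -0.04385937  0.25999936] 0.0010004906814268261
```

View pics/c3.png

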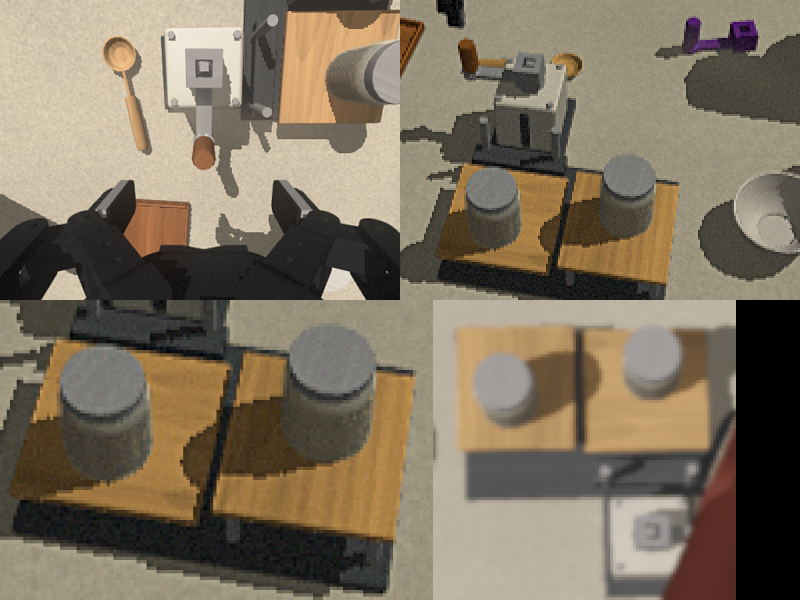

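The crank sits home: the collar is covered, the hub is at (204,68) and the knob at (204,160) in the wrist inset. In the scene view the shelf (right) is still visibly higher than the platform (left). Next: knob position and shelf height.

```bash
cat > lvl.py <<'E'
from h import *
def edge(im,cols,r0,r1):
    """first row (from above) where wood begins, subpixel, per column -> fitted line v=a*u+b"""
    lab=im[...,2].astype(float)-im[...,0]      # R-B: wood is strongly orange
    pts=[]
    for u in cols:
        p=cv2.GaussianBlur(lab[:,u-1:u+2].mean(1).reshape(-1,1),(1,3),0).ravel()[r0:r1]
        hi=np.percentile(p,90);lo=np.percentile(p,10);t=(hi+lo)/2
        k=np.argmax(p>t)
        if k>0:pts.append((u,r0+k-1+(t-p[k-1])/(p[k]-p[k-1])))
    pts=np.array(pts);ab=np.polyfit(pts[:,0],pts[:,1],1);d=pts[:,1]-np.polyval(ab,pts[:,0])
    ok=abs(d)<.6;ab=np.polyfit(pts[ok,0],pts[ok,1],1);return ab,pts[ok],np.std(pts[ok,1]-np.polyval(ab,pts[ok,0]))
def zat(c,uv,x):
    o,d=ray(c,uv);return o+d*(x-o[0])/d[0]
E
python3 - <<'E'
from lvl import *
c=cams.calibration('scene')
for n in('scene0','s3'):
    im=cv2.imread(f'pics/{n}.png')
    r=[]
    for cols,r0,r1 in((range(250,272),205,232),(list(range(281,290))+list(range(320,327)),205,232)):
        ab,pts,sd=edge(im,cols,r0,r1);m=pts[:,0].mean();r.append((m,np.polyval(ab,m)));print(n,ab.round(3),len(pts),sd.round(2),[zat(c,(u,np.polyval(ab,u)),.65).round(4).tolist() for u in (pts[0,0],m,pts[-1,0])])
    o,d=ray(c,r[0]);x0=(o+d*(.05-o[2])/d[2])[0];print('x of platform edge at z=.05:',x0,'-> shelf z',zat(c,r[1],x0))
im=cv2.imread('pics/w3.png');w=np.load('w3.npz');hsv=cv2.cvtColor(im,cv2.COLOR_BGR2HSV)
k=cv2.inRange(hsv,(3,100,50),(16,255,255));k[:165]=0;k[225:]=0;k[:,235:290]*=1;k[:,:235]=0;k[:,290:]=0
ys,xs=np.where(k>0)
print('knob mask',xs.min(),xs.max(),ys.min(),ys.max());top=[(y,xs[ys==y].min(),xs[ys==y].max()) for y in range(ys.min(),ys.max()+1,3)];print(top)
rad=12/(.384-.178)*291.9/1000
print('knob top est',onz(w,(xs[ys>ys.max()-25].min()/2+xs[ys>ys.max()-25].max()/2,ys.max()-rad),.178),'r px',rad,'hub top',onz(w,(204*1.28,68*1.28),.15))
E
```

```text
scene0 [1.22000e-01 1.94808e+02] 22 0.1 [[0.65, 0.0457, 0.0468], [0.65, 0.0755, 0.0486], [0.65, 0.1051, 0.0503]]
scene0 [1.27000e-01 1.90181e+02] 9 0.06 [[0.65, 0.1329, 0.0667], [0.65, 0.1439, 0.0673], [0.65, 0.1549, 0.0678]]
x of platform edge at z=.05: 0.6510077764400005 -> shelf z [0.65100778 0.14410239 0.0687024 ]
s3 [1.21000e-01 1.94948e+02] 22 0.09 [[0.65, 0.0457, 0.0467], [0.65, 0.0755, 0.0485], [0.65, 0.1051, 0.0503]]
s3 [1.29000e-01 1.89733e+02] 9 0.07 [[0.65, 0.1329, 0.0669], [0.65, 0.1439, 0.0674], [0.65, 0.1549, 0.0679]]
x of platform edge at z=.05: 0.6510482006495188 -> shelf z [0.6510482  0.14410721 0.06885569]
knob mask 246 274 174 217
[(174, np.int64(260), np.int64(260)), (177, np.int64(252), np.int64(268)), (180, np.int64(250), np.int64(271)), (183, np.int64(249), np.int64(272)), (186, np.int64(248), np.int64(272)), (189, np.int64(247), np.int64(273)), (192, np.int64(247), np.int64(273)), (195, np.int64(247), np.int64(273)), (198, np.int64(246), np.int64(274)), (201, np.int64(246), np.int64(274)), (204, np.int64(246), np.int64(274)), (207, np.int64(247), np.int64(273)), (210, np.int64(248), np.int64(272)), (213, np.int64(251), np.int64(269)), (216, np.int64(256), np.int64(264))]
knob top est [ 0.53876342 -0.04408068  0.178     ] r px 17.00388349514563 hub top [0.53947116 0.03708764 0.15      ]
```

Call:
apply_moves(commands=[-0.5,-0.5,-40,0,0,0,1,0,0,-40,0,0,0,1,0,0,-20,0,0,0,1,0,0,0,0,0,0,0,0,0,0,0,0,0,0,0,0,0,0,0,0,0,0,0,0,0,0,0,0,0,0,0,0,0,0,0,0,0,0,0,0,0,0], grip_force=30)

```text
time: 11.65
position: [0.5403, -0.0457, 0.1609]
tool_rot: [2.22, 2.221, 0.002]
contact_force: [0.3, 0.6, 4.3]
width: 0.0231
finger_force: 31.5
```

Call:
apply_moves(commands=[-22,2.9,0,0,0,0,0,-20.5,8.5,0,0,0,0,0,-17.6,13.5,0,0,0,0,0,-13.5,17.6,0,0,0,0,0,-8.5,20.5,0,0,0,0,0,-2.9,22,0,0,0,0,0,0,0,0,0,0,0,0])

```text
time: 12.52
position: [0.455, 0.0393, 0.162]
tool_rot: [2.219, 2.222, 0.002]
contact_force: [-6.7, -0.8, 15.9]
width: 0.0232
finger_force: 41.9
```

Call:
apply_moves(commands=[-1,0,1.5,0,0,0,0,0,0,0,0,0,0,0])

```text
time: 12.78
position: [0.4551, 0.0383, 0.1632]
tool_rot: [2.22, 2.218, 0.004]
contact_force: [-1.8, -1.3, 8.8]
width: 0.023
finger_force: 37.4
```

Better. On through the next quarter turn.

Call:
apply_moves(commands=[2.9,22,1,0,0,0,0,8.5,20.5,0,0,0,0,0,13.5,17.6,0,0,0,0,0,17.6,13.5,0,0,0,0,0,20.5,8.5,0,0,0,0,0,23,2.9,0,0,0,0,0,0,0,0,0,0,0,0])

```text
time: 13.65
position: [0.5419, 0.1279, 0.1636]
tool_rot: [-2.217, -2.225, -0.008]
contact_force: [-0.2, 5.6, 5.8]
width: 0.023
finger_force: 33.2
```

Run:
```python
from lvl import *
c=cams.calibration('scene');im=cams.snapshot('scene')[:,:,::-1].copy();cv2.imwrite('pics/s4.png',im)
r=[]
for cols in(list(range(240,272)),list(range(281,290))+list(range(320,327))):
    ab,pts,sd=edge(im,cols,195,232);print(ab.round(3),len(pts),sd.round(2),pts[[0,-1]].round(1).tolist());r.append(ab)
for u in(272,276,281):print(u,'row diff platform-shelf',np.polyval(r[0],u)-np.polyval(r[1],u))
print('px per mm z',proj(c,(.651,.115,.05))-proj(c,(.651,.115,.06)))
big=cv2.resize(im[185:305,200:340],(700,600),interpolation=3);cv2.imwrite('pics/s4c.png',big)
```

```text
[1.55000e-01 1.82796e+02] 26 0.18 [[246.0, 220.2], [271.0, 224.7]]
[  0.397 113.185] 1 0.0 [[285.0, 226.4], [285.0, 226.4]]
272 row diff platform-shelf 3.620841292030377
276 row diff platform-shelf 2.6503917750015376
281 row diff platform-shelf 1.437329878715559
px per mm z [0.0052705 2.1255282]lvl.py:12: RankWarning: Polyfit may be poorly conditioned
  ok=abs(d)<.6;ab=np.polyfit(pts[ok,0],pts[ok,1],1);return ab,pts[ok],np.std(pts[ok,1]-np.polyval(ab,pts[ok,0]))
```

View pics/s4c.png

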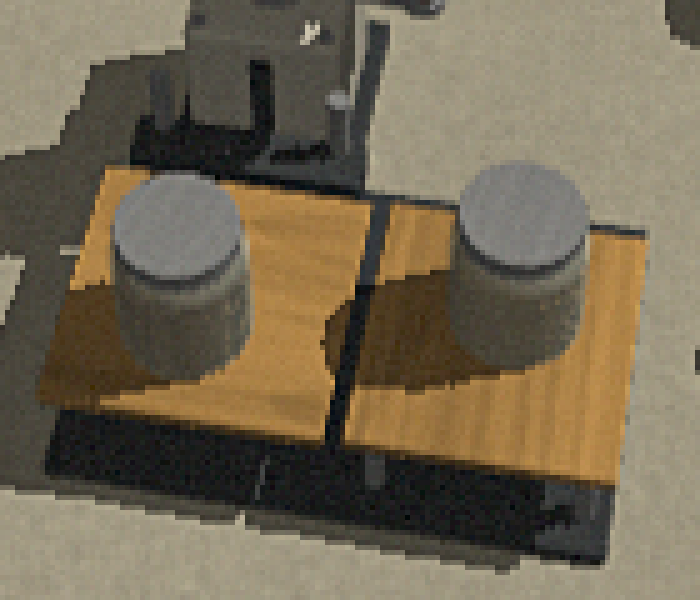

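Run:
```python
from lvl import *
c=cams.calibration('wrist');im=cams.snapshot('wrist')[:,:,::-1].copy();cv2.imwrite('pics/w4.png',im)
np.savez('w4.npz',K=c['K'],extrinsics=c['extrinsics']);print(bot.get_state()['position'])
print('gap pred',proj(c,(.651,.114,.07)),proj(c,(.651,.124,.07)),proj(c,(.651,.2,.07)),proj(c,(.651,.05,.07)))
lab=im[...,2].astype(int)-im[...,0]
for y in range(20,300,14):print(y,(lab[y,330:500:6]).tolist())
```

```text
[0.54127878 0.12786997 0.16371006]
gap pred [399.63119947 212.62425478] [401.24720468 200.60950315] [414.83040233  99.62050569] [390.08474741 283.60066612]
20 [36, 31, 31, 33, 33, 33, 34, 33, 37, 31, 35, 32, 33, 33, 59, 102, 99, 97, 102, 100, 100, 97, 102, 99, 98, 97, 97, 97, 97]
34 [7, 5, 7, 6, 6, 4, 5, 5, 6, 6, 6, 6, 17, 14, 55, 102, 99, 102, 102, 103, 102, 101, 102, 101, 102, 105, 98, 102, 104]
48 [6, 5, 4, 3, 4, 3, 4, 5, 6, 3, 4, 6, 12, 11, 63, 101, 101, 104, 104, 105, 105, 101, 101, 104, 101, 105, 51, 45, 36]
62 [3, 5, 1, 4, 3, 4, 6, 4, 4, 4, 8, 7, 9, 9, 78, 103, 103, 101, 102, 101, 101, 101, 108, 27, 29, 30, 45, 26, 27]
76 [6, 5, 1, 3, 4, 0, 6, 2, 5, 6, 5, 6, 9, 61, 104, 100, 103, 102, 105, 103, 106, 30, 37, 25, 34, 23, 28, 21, 26]
90 [7, 7, 3, 2, 4, 3, 3, 5, 7, 4, 5, 7, 7, 64, 102, 103, 105, 102, 100, 105, 31, 33, 35, 23, 38, 23, 37, 23, 30]
104 [7, 7, 5, 3, 4, 5, 2, 3, 2, 7, 5, 9, 9, 64, 103, 101, 103, 102, 104, 107, 27, 22, 24, 24, 26, 23, 23, 22, 20]
118 [5, 6, 3, 4, 3, 5, 1, 4, 5, 5, 5, 7, 17, 93, 103, 102, 101, 105, 103, 103, 29, 26, 28, 24, 25, 25, 22, 22, 23]
132 [6, 5,
[... 758 characters left out ...]
01, 105, 103, 103, 100, 105, 102, 101, 101, 100, 103, 48, 65, 61, 59]
230 [3, 11, 6, 3, 4, 6, 3, 5, 6, 7, 65, 102, 101, 104, 102, 102, 103, 100, 105, 102, 102, 106, 104, 102, 104, 100, 102, 102, 103]
244 [7, 5, -2, 7, 9, 9, 8, 7, 7, 10, 68, 104, 103, 103, 105, 104, 104, 99, 102, 106, 105, 103, 101, 100, 106, 106, 106, 102, 103]
258 [1, 3, 1, 3, 9, 5, 9, 12, 5, 6, 107, 104, 102, 103, 103, 101, 100, 104, 103, 103, 103, 104, 101, 102, 101, 100, 100, 102, 101]
272 [-2, 0, 3, -1, -1, 5, -2, 5, 7, 13, 8, 86, 102, 98, 104, 103, 104, 101, 103, 100, 104, 103, 106, 100, 48, 36, 27, 26, 22]
286 [0, 4, -3, 0, -1, 3, 3, 0, 4, 6, 6, 9, 12, 15, 12, 61, 99, 99, 104, 104, 99, 103, 33, 24, 19, 23, 23, 22, 23]
```

```bash
cat > lw.py <<'E'
from lvl import *
def level(im,c,X,rs,rp,lo=330,hi=470):
    lab=cv2.GaussianBlur(im[...,2].astype(np.float32)-im[...,0],(1,3),0);out=[]
    for rows in(rs,rp):
        pts=[]
        for v in rows:
            p=lab[v];k=lo+np.argmax(p[lo:hi]>58)
            pts.append((k-1+(58-p[k-1])/(p[k]-p[k-1]),v))
        pts=np.array(pts);ab=np.polyfit(pts[:,1],pts[:,0],1)
        for _ in range(3):
            d=abs(pts[:,0]-np.polyval(ab,pts[:,1]));pts=pts[d<max(.5,2*np.median(d))];ab=np.polyfit(pts[:,1],pts[:,0],1)
        out.append((ab,len(pts),np.std(pts[:,0]-np.polyval(ab,pts[:,1]))))
    g=(rs[-1]+rp[0])/2
    for n,(ab,k,sd) in zip(('shelf','plat'),out):
        print(n,'slope %.4f u(gap) %.2f n%d sd %.2f'%(ab[0],np.polyval(ab,g),k,sd),'at X:',[zat(c,(np.polyval(ab,v),v),X).round(4).tolist()[1:] for v in (g-60,g,g+50)])
    s,p=[np.polyval(o[0],g) for o in out]
    a=zat(c,(s,g),X);b=zat(c,(p,g),X);print('plat-shelf z mm at gap',(b-a)[2]*1000)
E
python3 - <<'E'
from lw import *
im=cv2.imread('pics/w4.png');c=dict(np.load('w4.npz'))
level(im,c,.651,list(range(30,196)),list(range(210,264)))
# widths along y of platform edge & gap row bounds at u=430
E
```

```text
shelf slope -0.1067 u(gap) 394.83 n102 sd 0.24 at X: [[0.168, 0.058], [0.1192, 0.0601], [0.0749, 0.062]]
plat slope -0.1068 u(gap) 391.86 n54 sd 0.19 at X: [[0.1674, 0.0531], [0.1175, 0.055], [0.0721, 0.0568]]
plat-shelf z mm at gap -5.095478517094159
```

Call:
apply_moves(commands=[0,2,0,0,0,0,0,18.4,-2,0,0,0,0,0,17.5,-6,0,0,0,0,0,15.8,-9.6,0,0,0,0,0,13.4,-12.8,0,0,0,0,0,0,0,0,0,0,0,0])

```text
time: 14.5
position: [0.6073, 0.0959, 0.1643]
tool_rot: [2.22, 2.219, 0.007]
contact_force: [2.2, 1.4, 6.9]
width: 0.0231
finger_force: 33.2
```

Run:
```python
from lw import *
c=cams.calibration('wrist');im=cams.snapshot('wrist')[:,:,::-1].copy();cv2.imwrite('pics/w5.png',im)
np.savez('w5.npz',K=c['K'],extrinsics=c['extrinsics']);s=bot.get_state();print(s['time'],s['position'],s['contact_force'])
print('gap pred',proj(c,(.651,.114,.07)),proj(c,(.651,.2,.07)),proj(c,(.651,.05,.07)))
lab=im[...,2].astype(int)-im[...,0]
for y in range(6,300,12):print(y,(lab[y,250:420:7]).tolist())
cv2.imwrite('pics/s5.png',cams.snapshot('scene')[:,:,::-1])
```

```text
14.55 [0.60719631 0.09608407 0.16435461] [2.88996607 1.40704611 7.21088376]
gap pred [318.37732957 172.03705766] [324.86630989  50.01885815] [314.33634935 248.02328457]
6 [3, 4, 3, 6, 4, 2, 4, 8, 7, 9, 64, 102, 106, 101, 105, 101, 102, 101, 31, 27, 27, 28, 31, 30, 31]
18 [5, 6, 8, 1, 4, 3, 4, 6, 7, 8, 71, 104, 101, 102, 104, 105, 107, 38, 31, 25, 26, 32, 32, 31, 27]
30 [3, 6, 6, 4, 7, 5, 4, 6, 7, 7, 70, 103, 104, 100, 103, 105, 30, 29, 25, 28, 30, 29, 32, 31, 16]
42 [-3, 8, 3, 6, 3, 6, 3, 5, 8, 6, 91, 100, 99, 100, 102, 104, 30, 32, 26, 26, 25, 32, 32, 33, 34]
54 [13, 5, 2, 4, 4, 4, 2, 4, 4, 9, 93, 102, 102, 100, 103, 101, 30, 24, 23, 24, 25, 34, 32, 33, 34]
66 [19, 6, 4, 3, 7, 7, 4, 6, 9, 8, 103, 101, 99, 103, 103, 105, 28, 30, 26, 22, 24, 26, 34, 32, 32]
78 [33, 10, 6, 5, 5, 4, 7, 8, 9, 5, 105, 105, 103, 104, 104, 102, 35, 28, 29, 28, 24, 22, 23, 35, 30]
90 [44, 3, 5, 6, 5, 5, 5, 5, 5, 7, 103, 103, 101, 103, 101, 104, 104, 63, 29, 25, 23, 26, 24, 24, 25]
102 [43, 3, 5, 5, 6, 4, 6, 10, 6, 8, 103, 102, 103, 102, 100, 100, 101, 51, 53, 53, 55, 53, 57, 57, 61]
114 [37, 5, 6, 3, 10, 5, 
[... 1003 characters left out ...]
 71, 102, 100, 106, 104, 101, 100, 99, 101, 100, 99, 99, 103, 101, 100, 99]
234 [82, 77, 79, 66, 52, 12, 12, 15, 10, 64, 97, 96, 105, 102, 102, 97, 99, 100, 102, 101, 103, 97, 99, 39, 36]
246 [84, 86, 80, 66, 58, 8, 12, 14, 12, 16, 102, 99, 102, 102, 98, 96, 100, 102, 103, 101, 106, 34, 27, 26, 30]
258 [106, 113, 110, 113, 70, 42, 11, 10, 7, 12, 16, 8, 99, 101, 102, 102, 77, 110, 98, 100, 36, 24, 28, 26, 26]
270 [112, 107, 114, 110, 111, 47, 12, 8, 7, 12, 16, 16, 15, 18, 18, 17, 14, 16, 17, 16, 11, 21, 21, 23, 26]
282 [50, 50, 105, 111, 112, 9, 11, 9, 11, 8, 12, 9, 7, 8, 11, 11, 9, 10, 12, 9, 8, 15, 7, 8, 22]
294 [20, 38, 47, 3, 6, 6, 7, 3, 6, 2, 4, 4, 4, 5, 2, 2, 6, 16, 9, 4, 4, 7, 1, 4, 2]
```

Run:
```python
from lw import *
im=cv2.imread('pics/w5.png');c=dict(np.load('w5.npz'))
level(im,c,.651,list(range(8,154)),list(range(174,230)),300,380)
# scene, both x edges: project-free row offsets at gap
lab=lambda im:cv2.GaussianBlur(im[...,2].astype(np.float32)-im[...,0],(3,3),0)
for n in('s4','s5'):
    L=lab(cv2.imread(f'pics/{n}.png'))
    def tr(cols,r0,r1,up):
        o=[]
        for u in cols:
            p=L[r0:r1,u] if up else L[r0:r1,u][::-1]
            k=np.argmax(p>45);x=k-1+(45-p[k-1])/(p[k]-p[k-1]);o.append((u,r0+x if up else r1-1-x))
        o=np.array(o);ab=np.polyfit(o[:,0],o[:,1],1)
        for _ in range(3):
            d=abs(o[:,1]-np.polyval(ab,o[:,0]));o=o[d<max(.35,2*np.median(d))];ab=np.polyfit(o[:,0],o[:,1],1)
        return ab,len(o)
    for nm,pc,sc,r0,r1,up in(('xmin',range(250,272),list(range(280,290))+list(range(320,327)),200,240,True),('xmax',range(245,264),range(272,318),240,290,False)):
        a,na=tr(pc,r0,r1,up);b,nb=tr(sc,r0,r1,up);g=275 if up else 267.5
        print(n,nm,a.round(3),na,b.round(3),nb,'plat-shelf rows',np.polyval(a,g)-np.polyval(b,g))
```

```text
shelf slope -0.0343 u(gap) 314.46 n146 sd 0.11 at X: [[0.1647, 0.0492], [0.1174, 0.0528], [0.075, 0.0561]]
plat slope -0.0327 u(gap) 314.59 n56 sd 0.08 at X: [[0.1647, 0.0493], [0.1175, 0.0534], [0.0753, 0.057]]
plat-shelf z mm at gap 0.5551344202480712
s4 xmin [1.44000e-01 1.85408e+02] 22 [1.43000e-01 1.85167e+02] 17 plat-shelf rows 0.5515919926864683
s4 xmax [1.56000e-01 2.32083e+02] 19 [1.62000e-01 2.29806e+02] 46 plat-shelf rows 0.7791202746486192
s5 xmin [1.40000e-01 1.85567e+02] 22 [1.43000e-01 1.85297e+02] 17 plat-shelf rows -0.6490532050916329
s5 xmax [1.56000e-01 2.31176e+02] 19 [1.62000e-01 2.29909e+02] 46 plat-shelf rows -0.27371954075903204
```

The two wrist views agree that the platform is level with the shelf within about 1 mm, and the scene view says +2 mm at most. I'll release the knob with a small opening and go over to the hub.

Call:
apply_moves(commands=[0,0,0,0,0,0,0,0,0,0,0,0,0,0.5,0,0,0,0,0,0,0.5,0,0,0,0,0,0,0.5,0,0,25,0,0,0,0.5,0,0,50,0,0,0,0.5,-13,-11,0,0,0,-0.1745,0.8,-13,-11,0,0,0,-0.1745,1,-13,-11,0,0,0,-0.1745,1,-13,-11,0,0,0,-0.1745,1,-12.5,-11.5,0,0,0,-0.1745,1,0,0,0,0,0,0,1,0,0,0,0,0,0,1])

```text
time: 16.23
position: [0.5409, 0.0414, 0.2377]
tool_rot: [-2.95, -1.081, -0.001]
contact_force: [0.4, -0.2, -0.7]
width: 0.0855
finger_force: 0.0
```

Run:
```python
from lw import *
from scipy.spatial.transform import Rotation as R
c=cams.calibration('wrist');s=bot.get_state();im=cams.snapshot('wrist')[:,:,::-1].copy()
M=R.from_rotvec(s['tool_rot']).as_matrix();print(s['time'],s['position'],np.degrees(np.arctan2(M[1,0],M[0,0])),s['contact_force'])
cv2.imwrite('pics/w6.png',im);a=cams.snapshot('scene')[:,:,::-1];cv2.imwrite('pics/s6.png',a);t=cams.snapshot('top')[:,:,::-1];cv2.imwrite('pics/t6.png',t)
print('pred hub',proj(c,(.5405,.04,.15)),'knob',proj(c,(.606,.095,.178)))
cv2.imwrite('pics/c6.png',np.vstack([np.hstack([cv2.resize(im,(400,300)),cv2.resize(a[135:285,190:390],(400,300),interpolation=3)]),np.hstack([cv2.resize(im[180:330,160:360],(400,300),interpolation=3),cv2.resize(t[165:255,300:420],(400,300),interpolation=3)])]))
```

```text
16.225 [0.54086742 0.04137101 0.23767691] 40.24011284328777 [ 0.36745681 -0.17795076 -0.67859591]
pred hub [262.72849257 197.34983433] knob [264.01258005  73.17397815]
```

View pics/c6.png

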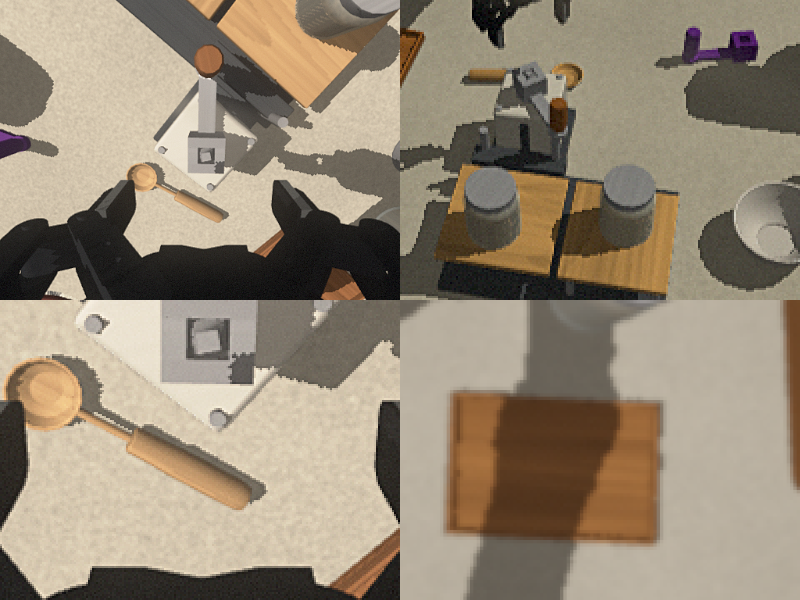

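Call:
apply_moves(commands=[0,-1,-40,0,0,0,1,0,0,-40,0,0,0,1,0,0,-16,0,0,0,1,0,0,0,0,0,0,1,0,0,0,0,0,0,0,0,0,0,0,0,0,0,0,0,0,0,0,0,0,0,0,0,0,0,0,0,0,0,0,0,0,0,0], grip_force=60)

```text
time: 17.5
position: [0.5417, 0.0389, 0.1432]
tool_rot: [2.95, 1.074, 0.005]
contact_force: [0.9, 0.0, 6.0]
width: 0.0352
finger_force: 60.8
```

Call:
apply_moves(commands=[0,0,4,0,0,0,0,0,0,6,0,0,0,0,0,0,8,0,0,0,0,0,0,8,0,0,0,0,0,0,8,0,0,0,0,0,0,10,0,0,0,0,0,0,20,0,0,0,0,0,0,40,0,0,0,0,0,0,0,0,0,0,0])

```text
time: 18.62
position: [0.5413, 0.0392, 0.2485]
tool_rot: [2.951, 1.075, 0.007]
contact_force: [-0.0, -0.8, -2.4]
width: 0.035
finger_force: 61.6
```

Run:
```python
from lw import *
T,S=cams.calibration('top'),cams.calibration('scene')
# tray corners from unoccluded first pictures: outer top rim z=.016
for n,c,box in(('top0',T,(300,420,175,250)),('scene0',S,(110,210,130,195))):
    im=cv2.imread(f'pics/{n}.png');h=cv2.cvtColor(im,cv2.COLOR_BGR2HSV)
    m=cv2.inRange(h,(5,120,40),(20,255,255));k=np.zeros_like(m);x0,x1,y0,y1=box;k[y0:y1,x0:x1]=m[y0:y1,x0:x1]
    k=cv2.morphologyEx(k,cv2.MORPH_OPEN,np.ones((3,3)));cs,_=cv2.findContours(k,cv2.RETR_EXTERNAL,cv2.CHAIN_APPROX_NONE);q=max(cs,key=cv2.contourArea)
    hull=cv2.convexHull(q);e=cv2.approxPolyDP(hull,6,True).reshape(-1,2)
    P=np.array([onz(c,p,.012)[:2] for p in e]);print(n,P.round(4).tolist(),'mean',P.mean(0),[np.linalg.norm(P[i]-P[i-1]).round(3) for i in range(len(P))])
c=cams.calibration('wrist');s=bot.get_state();im=cams.snapshot('wrist')[:,:,::-1].copy();cv2.imwrite('pics/w7.png',im)
cv2.imwrite('pics/s7.png',cams.snapshot('scene')[:,:,::-1]);print(s['time'],s['position'],s['contact_force'])
```

```text
top0 [[0.5091, -0.1947], [0.4966, -0.4072], [0.3528, -0.3978], [0.3657, -0.1873]] mean [ 0.43106044 -0.29675144] [np.float64(0.144), np.float64(0.213), np.float64(0.144), np.float64(0.211)]
scene0 [[0.4583, -0.4096], [0.3642, -0.4019], [0.3655, -0.1837], [0.5191, -0.1894], [0.5108, -0.365]] mean [ 0.44359228 -0.30995391] [np.float64(0.069), np.float64(0.094), np.float64(0.218), np.float64(0.154), np.float64(0.176)]
18.625 [0.54130255 0.03917211 0.24853749] [-0.00421393 -0.76666746 -2.35932686]
```

Call:
apply_moves(commands=[-13.4,-47,0,0,0,0.1025,0,-13.4,-47,0,0,0,0.1025,0,-13.4,-47,0,0,0,0.1025,0,-13.4,-47,0,0,0,0.1025,0,-13.4,-47,0,0,0,0.1025,0,-13.4,-47,0,0,0,0.1025,0,-13.4,-47,0,0,0,0.1025,0,-13.4,-47,0,0,0,0.1025,0,0,0,-45,0,0,0,0,0,0,-45,0,0,0,0,0,0,-45,0,0,0,0,0,0,0,0,0,0,0])

```text
time: 20.23
position: [0.4304, -0.3332, 0.1066]
tool_rot: [-2.27, -2.154, 0.002]
contact_force: [-0.3, -0.3, -1.0]
width: 0.035
finger_force: 61.3
```

Run:
```python
from lw import *
s=bot.get_state();print(s['time'],s['position'],s['width'],s['contact_force'])
a=cams.snapshot('scene')[:,:,::-1].copy();cv2.imwrite('pics/s8.png',a);t=cams.snapshot('top')[:,:,::-1];w=cams.snapshot('wrist')[:,:,::-1]
cv2.imwrite('pics/c8.png',np.vstack([np.hstack([cv2.resize(w,(400,300)),cv2.resize(a[105:255,70:270],(400,300),interpolation=3)]),np.hstack([cv2.resize(a[195:300,200:340],(400,300),interpolation=3),cv2.resize(t[165:255,300:420],(400,300),interpolation=3)])]))
L=cv2.GaussianBlur(a[...,2].astype(np.float32)-a[...,0],(3,3),0)
def tr(cols,r0,r1,up):
    o=[]
    for u in cols:
        p=L[r0:r1,u] if up else L[r0:r1,u][::-1]
        k=np.argmax(p>45);x=k-1+(45-p[k-1])/(p[k]-p[k-1]);o.append((u,r0+x if up else r1-1-x))
    o=np.array(o);ab=np.polyfit(o[:,0],o[:,1],1)
    for _ in range(3):
        d=abs(o[:,1]-np.polyval(ab,o[:,0]));o=o[d<max(.35,2*np.median(d))];ab=np.polyfit(o[:,0],o[:,1],1)
    return ab
for nm,pc,sc,r0,r1,up in(('xmin',range(250,272),list(range(280,290))+list(range(320,327)),200,240,True),('xmax',range(245,264),range(272,318),240,290,False)):
    A=tr(pc,r0,r1,up);b=tr(sc,r0,r1,up);g=275 if up else 267.5;print(nm,'rows',np.polyval(A,g)-np.polyval(b,g))
```

```text
20.225 [ 0.43043536 -0.33320184  0.10658124] 0.034982775246217415 [-0.28856773 -0.34967165 -1.01942512]
xmin rows -0.5857593103449403
xmax rows -0.24794437729354968
```

View pics/c8.png

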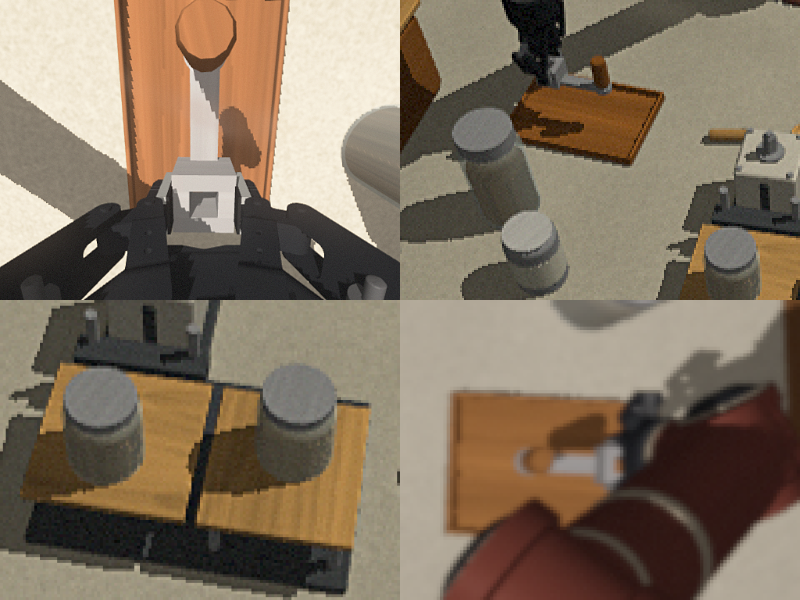

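Call:
apply_moves(commands=[3,-3,-30,0,0,0,0,0,0,-25,0,0,0,0,0,0,-12,0,0,0,0,0,0,-4,0,0,0,0,0,0,-4,0,0,0,0,0,0,-2,0,0,0,0,0,0,0,0,0,0,0])

```text
time: 21.25
position: [0.4363, -0.3395, 0.0341]
tool_rot: [2.278, 2.163, 0.0]
contact_force: [0.0, 0.4, -2.6]
width: 0.0351
finger_force: 61.5
```

Call:
apply_moves(commands=[0,0,-1.5,0,0,0,0,0,0,-1.5,0,0,0,0,0,0,0,0,0,0,0])

```text
time: 21.62
position: [0.4366, -0.3401, 0.032]
tool_rot: [2.278, 2.161, 0.001]
contact_force: [-0.4, 0.5, 5.7]
width: 0.0351
finger_force: 62.4
```

Contact with the floor; release and rise.

Call:
apply_moves(commands=[0,0,0,0,0,0,0.7,0,0,0,0,0,0,0.7,0,0,0,0,0,0,0.7,0,0,0,0,0,0,0.7,0,0,15,0,0,0,0.7,0,0,40,0,0,0,0.7,0,0,50,0,0,0,0.7,0,-20,50,0,0,0,0.7,0,-30,40,0,0,0,0.7,0,0,0,0,0,0,0.7,0,0,0,0,0,0,0.7])

```text
time: 23.0
position: [0.4359, -0.3884, 0.2257]
tool_rot: [-2.277, -2.162, -0.002]
contact_force: [0.0, 0.7, -0.1]
width: 0.06
finger_force: 0.0
```

Run:
```python
from h import *
s=bot.get_state();c=cams.calibration('wrist');w=cams.snapshot('wrist')[:,:,::-1].copy();print(s['time'],s['position'],s['contact_force'])
cv2.imwrite('pics/w9.png',w);a=cams.snapshot('scene')[:,:,::-1]
print('hub pred',proj(c,(.4365,-.340,.039)),'knob pred',proj(c,(.441,-.255,.067)))
cv2.imwrite('pics/c9.png',np.hstack([cv2.resize(w,(400,300)),cv2.resize(a[105:255,70:270],(400,300),interpolation=3)]))
```

```text
23.0 [ 0.43590634 -0.38838265  0.22566587] [ 0.02468354  0.67173814 -0.11711484]
hub pred [259.72913995 124.7399108 ] knob pred [259.72439865  27.40524319]
```

View pics/c9.png

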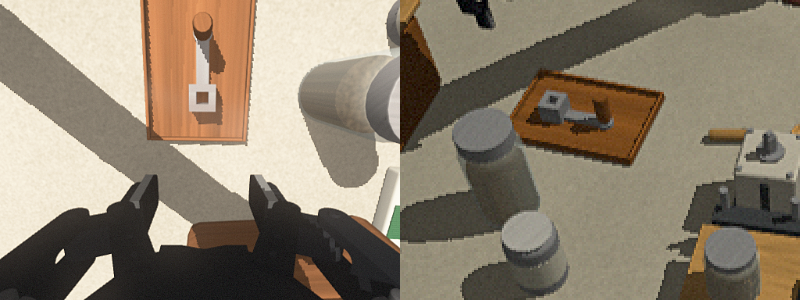

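The crank lies flat in the tray, knob up, and the arm touches nothing.

```bash
python3 -c "
from bench import hand_in
print(hand_in())"
```

```text
the job is handed in; nothing more can be done
None
```

I handed the job in at about 23 s: crank laid flat in the tray with the knob up, and the platform level with the shelf within about 1–2 mm by my measurements. No verdict came back, and I viewed 12 pictures, two over the limit of 10.

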